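Put the meter kit away

TASK

Put the kit back in order: lay the hand meter on its back, screen up, in the large compartment of the open kit drawer, and push the drawer fully home until it seats in its detent, without slamming it. Then take the colour reference card from its holder and lean it centred and square on the sloped rest on top of the drawer unit, foot behind the lip, right way up, with the coloured patches facing out over the drawer front. Leave everything else where it stands.

Things in the scene. Friction and masses are not known exactly. Their poses are not given: they have to be found in the camera images.
- kit_unit: White bench-top drawer unit, fixed, 180 (x) x 200 (y) x 85 mm high; place and yaw vary. Origin: centre of its underside. -x is its front, where the drawer comes out; z up. On its flat top is a blue card rest (see card_rest), 140 mm wide along y. Behind the unit's front edge (x -90 mm) its top covers the drawer, so the uncovered length of the compartment equals the drawer's opening.
- card_rest (a point): Middle of the flat floor of the card rest, on the unit's top at (-29, 0, 85) mm in the unit; axes as the unit's. The floor is 26 mm deep along x: at x -13 mm begins a lip 12 mm high and 8 mm thick; at x +13 mm starts the front face of a backstop 130 mm wide (y) that leans back (to +x) 20 degrees from vertical, 66 mm long up the slope (62 mm high), gussets behind it.
- kit_drawer (a joint): Opening of the drawer, m: 0 closed and seated, 0.15 fully open; starts 0.125 to 0.145. It opens towards the unit's -x and stays where it is left (about 1 N friction). A sprung roller detent resists from about 12 mm open, about 7 N at most; from under 3 mm it pulls the drawer home. Closed, the drawer front's back face is at the unit's front edge.
- tray (a point): Centre of the floor of the drawer's large compartment, 155 (x) x 130 mm (y); moves with the drawer, axes as the unit's. Floor 12 mm above the worktop; side walls reach 53 mm, the drawer front (8 mm thick, 196 mm wide) 79 mm above the worktop. The narrow side compartment at +y holds two fixed vials standing to 72 mm. Inside the unit there is over 60 mm headroom above this floor.
- drawer_handle (a point): Middle of the drawer's bar handle (moves with the drawer; axes as the unit's): a bar 10 mm thick along y, 64 mm long, 62 mm above the worktop, its centre 22 mm in front of the drawer front's outer face. Closed, it is at x -120 mm in the unit.
- meter: Hand meter, red underside, black top, lying on its back: 105 (x) x 60 (y) x 34 mm high; loose, 0.17 to 0.3 kg. Sides nearly upright, 60 mm wide up to 16 mm high, 56 mm above. Origin: centre of its underside; z up out of the screen. Starts flat on the worktop in one of three places, its x within about 0.65 rad of world y. Either lengthwise direction in the drawer is right.
- ref_card: Reference card: stiff white plate 10 mm thick (x), 110 mm wide (y), 120 mm tall (z), loose, 0.12 to 0.26 kg, with nine coloured patches on its front, the -x face. Origin: centre of its bottom edge face; z is up along the card. Starts upright in the holder's slot, bottom 12 mm above the worktop.
- card_foot (a point): Centre of the reference card's bottom face (same point and axes as body ref_card).
- card_holder: Fixed card holder: dark base 70 (x) x 120 (y) x 12 mm with two aluminium rails along y up to 42 mm above the worktop, 14 mm apart, which form the slot. Origin: centre of its underside; the slot is in the middle. Its place (one of three) and yaw vary.
- kit_carton: white printed carton lying flat, 122 x 86 x 34 mm. Bystander, loose; leave alone. Origin: centre of its underside.
- cup_yellow: white sample cup with yellow lid, 58 mm across, 62 tall. Bystander, loose; leave alone. Origin: centre of its underside.
- brown_bottle: brown bottle with red cap, 47 mm across, 105 tall. Bystander, loose; leave alone. Origin: centre of its underside.
- tape_ring: roll of masking tape lying flat, 96 mm across, 25 high. Bystander, loose; leave alone. Origin: centre of its underside.
- timer: white bench timer, 60 x 64 x 17 mm. Bystander, loose; leave alone. Origin: centre of its underside.
- marker: black marker pen lying down, 138 mm long along its y, 21 mm high. Bystander, loose; leave alone. Origin: centre of its underside.

How it is judged:
By the outcome, as a careful person would: the job done as asked, in the order asked, and still so for the second after the job is handed in, with the robot touching nothing.
It also fails if it takes over 67 s, if anything falls off the work surface, if the arm or the gripper's body presses on something with over 40 N, if the wrist force passes 120 N, or if a joint passes its speed limit or range.

ROBOT

A 6-joint arm with a two-finger parallel gripper is mounted at the origin on a cart in front of the work surface, level with it; the furniture and walls round the work are solid. World frame = base frame: x ahead of the robot, y to its left, z up, the work surface at z = 0. Lengths are in m, angles in rad, forces in N, time in s.
With the tool pointing down it reaches from about 0.25 to 0.85 m from the base axis. Payload 12.5 kg.
Tool frame: the origin (TCP) lies midway between the tips of the shut fingers; the grasp point (between the pads) lies 19 mm behind it; z points along the fingers, y is the line along which they close (so a half turn about z gives the same grasp; the last joint's range is limited). The gripper opens to 93 mm and grips with 3 to 60 N. Pads are 15 mm wide; open, the fingers measure 128 mm over their backs; the gripper's body (75 mm by 188 mm) begins 65 mm behind the grasp point.
Start: joints at [-1.275, 0.351, 1.652, -0, 1.139, -0.085], TCP at [0.204, -0.511, 0.219] pointing down, gripper open.
Joint ranges: [-2.75, 2.75], [-0.79, 2.1], [0.01, 2.65], [-1.57, 4.71], [0.07, 3.14], [-2.87, 2.87]. Speed limits (rad/s): [2.22, 2.22, 2.79, 3.14, 3.14, 3.14].

INTERFACE

Orientations are given as a unit quaternion [w, x, y, z].
In Python, from cell import get_state, get_image, finish_job, find_in gives the robot as it stands.
- The arm moves only by the tool jog_arm, never from a script. Its argument "rows" is a list that holds one entry, the list of rows, each a list of 7 numbers: the shift along the tool's x, y, z in cm, then the turn, a rotation vector about the tool's x, y, z in rad, then the closure, from 0 (fully open) to 1 (shut). In form: [[[tx, ty, tz, wx, wy, wz, jaw], ...]]. A call has 1 to 20 rows; each row shifts and turns the commanded pose from where the row before left it, along the tool's axes as they then stand; what a row does not reach is not made up. A row lasts 1/12 s, in which the tool goes at most 41.7 mm and 7.16 degrees, less where a joint would pass 70% of its speed; a pose out of reach is approached as far as the arm can. A call with a gripper value outside its range is refused whole. The fingers move at their own pace and stop on an object; "grip_force" is the grip in N (left out, the last holds). Time passes only in rows, so rows that do not move let the fingers close. It gives the time, the measured TCP pose, the force, the opening and the grip force at its end, in the units of the state.
- get_state(): the state, without advancing time (a new reading comes with each control period).
- get_image(name): name is "side" or "top"; returns a dict with "image" (420x560x3 uint8, red, green, blue), "fx", "fy", "cx", "cy" (pixels), "position" and "attitude" of the camera in the world. Camera axes: x right, y down, z forward; pixel columns grow to the right and rows downward; lengths in m; the calibration is good to about 2 mm. A picture is of the moment at which its call begins. There is no depth.
- finish_job(): hands the job in; it is judged then, once.
Trained networks look in the newest picture that a camera, given by its name, has taken for a name from the list of things; names that differ only in an ending like _2 or _b are one class to them, and where a whole thing is asked for, a point or a joint stands for the part that bears it (a point fixed in the world has none). Each returns a list of dicts, best first, with "conf" (0 to 1); they miss things now and then, are a little off and sometimes report something else, mostly with a low value. They report only what shows in the picture. A call takes as long as a camera call.
- find_in(camera, target): "box" ([left, top, width, height] in pixels, round what is visible of it).
The state is a dict: "clock": time; "joints": joint angles; "joint_vel": joint speeds; "tau": joint torques, N m; "position": TCP position; "ee_rot": TCP orientation; "ft_force": force on the tool from outside, world axes, zero at the start; "ft_torque": the same for the moment, N m; "width": finger opening in m; "finger_force": force on a finger pad.
Only numpy, scipy, OpenCV 4.12 (cv2) and the standard library are available. Lean on these libraries where they do the work, as an engineer would, in place of code of your own. Each camera call takes 0.05 s, during which the arm holds its last target. There are 200 camera calls.

## Working session

There is one attempt and no reset: what is moved stays moved. The work goes in short steps, Python scripts to look and compute and a tool call to move; the robot and the scene stay as the last step left them, time stands still between calls to the robot, and variables do not carry over. Pictures are saved under pics/ and viewed, at most 10 in all, crops included, and the job is handed in when it is done.

Besides the shell and the picture viewer there is one more tool, called after "Request:" as name(argument=value, ...) on one line, values as JSON. jog_arm: Moves the arm, as the interface text tells. Its arguments: {"type":"object","properties":{"rows":{"type":"array","items":{"type":"array","items":{"type":"array","items":{"type":"number"}}}},"grip_force":{"type":"number"}},"required":["rows"]}

```bash
mkdir -p pics; python3 - <<'E'
from cell import *
import cv2,numpy as np,json
print(get_state())
for c in("side","top"):
    d=get_image(c); cv2.imwrite(f"pics/{c}0.png",d["image"][:,:,::-1]); np.savez(f"{c}0.npz",**d)
    print(c,{k:np.round(v,4).tolist() for k,v in d.items() if k!="image"})
    for t in["kit_unit","kit_drawer","meter","ref_card","card_holder","drawer_handle"]:
        print(t,[(np.round(r["box"]).tolist(),round(r["conf"],2)) for r in find_in(c,t)[:2]])
E
```

```text
{'clock': 0.0, 'joints': array([-1.27460970e+00,  3.51238057e-01,  1.65245794e+00,  7.82874550e-06,
        1.13905716e+00, -8.46190751e-02]), 'joint_vel': array([ 0.00045807, -0.00090841,  0.00174399,  0.00097175, -0.00105212,
        0.00055186]), 'tau': array([ 3.65532549e-03, -4.97315204e+01, -2.85257095e+01,  7.00528873e-02,
        2.57158605e-02, -8.70865074e-05]), 'position': array([ 0.20433095, -0.51025843,  0.21808756]), 'ee_rot': array([-5.77383752e-04,  9.81928218e-01,  1.89252840e-01, -5.77324669e-05]), 'ft_force': array([ 0.3911432 ,  0.3666344 , -0.70495899]), 'ft_torque': array([-0.02898147,  0.00152675, -0.04297594]), 'finger_force': 0.0, 'width': 0.09299077081574846}
side {'fx': 487.7957, 'fy': 487.7957, 'cx': 279.0119, 'cy': 201.9065, 'position': [0.4023, 0.9578, 0.6486], 'attitude': [0.0309, -0.0343, 0.8614, -0.5058]}
kit_unit [([275.0, 173.0, 42.0, 26.0], 0.73), ([176.0, 235.0, 140.0, 158.0], 0.68)]
kit_drawer []
meter [([269.0, 201.0, 34.0, 30.0], 0.75)]
ref_card [([283.0, 126.0, 22.0, 46.0], 0.98)]
card_holder [([276.0, 149.0, 37.0, 29.0], 0.77), ([283.0, 125.0, 22.0, 48.0], 0.31)]
drawer_handle [([216.0, 234.0, 98.0, 48.0], 0.79)]
top {'fx': 541.327, 'fy': 541.327, 'cx': 274.7512, 'cy': 208.727, 'position': [0.4259, -0.0439, 1.3596], 'attitude': [0.0297, -0.7024, 0.7108, -0.0243]}
kit_unit [([82.0, 166.0, 151.0, 88.0], 0.84)]
kit_drawer [([158.0, 172.0, 74.0, 80.0], 0.58), ([408.0, 209.0, 49.0, 25.0], 0.36)]
meter [([281.0, 208.0, 45.0, 28.0], 0.81)]
ref_card [([405.0, 208.0, 54.0, 24.0], 0.59), ([159.0, 170.0, 73.0, 86.0], 0.46)]
card_holder [([397.0, 202.0, 51.0, 40.0], 0.89)]
drawer_handle [([158.0, 169.0, 76.0, 87.0], 0.91)]
```

View pics/side0.png

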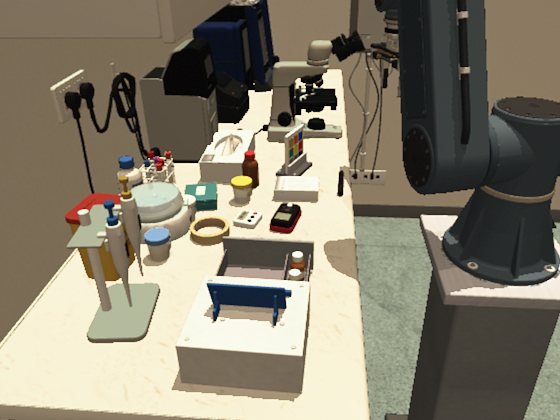

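View pics/top0.png

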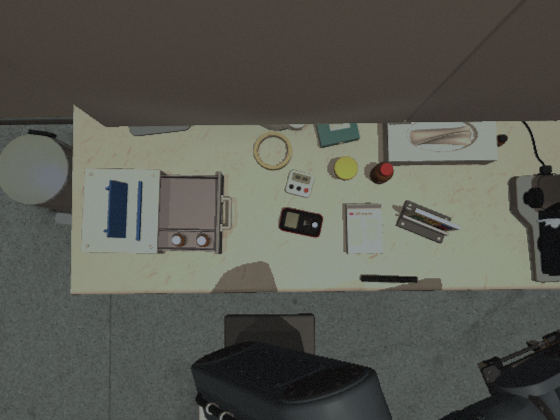

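The top view shows the unit at left (82–158, 168–253) with its drawer open to the right (handle ~227,212). The meter is at (301,222) and the card in its holder at (426,221), with its patches towards the lower side of the picture. The robot is at the bottom. I'll zoom in to read corners.

```bash
cat > h.py <<'E'
import numpy as np,cv2
from scipy.spatial.transform import Rotation as R
def rot(q): return R.from_quat(np.r_[q[1:],q[0]])
def ray(d,u,v,z):
    """pixel -> world point at height z"""
    r=rot(d["attitude"]).as_matrix()@np.array([(u-d["cx"])/d["fx"],(v-d["cy"])/d["fy"],1]); p=d["position"]
    return p+r*(z-p[2])/r[2]
def proj(d,P):
    c=(np.atleast_2d(P)-d["position"])@rot(d["attitude"]).as_matrix()
    return np.c_[c[:,0]/c[:,2]*d["fx"]+d["cx"],c[:,1]/c[:,2]*d["fy"]+d["cy"]]
E
python3 - <<'E'
import numpy as np,cv2
t=np.load("top0.npz")["image"][:,:,::-1];s=np.load("side0.npz")["image"][:,:,::-1]
def g(im,x,y,w,h,k): return cv2.resize(im[y:y+h,x:x+w],None,fx=k,fy=k,interpolation=cv2.INTER_CUBIC)
a=g(t,75,160,200,100,4)           #800x400
b=g(t,275,195,60,50,5);c=g(t,390,195,80,50,5); e=np.zeros((200,800,3),np.uint8)
b=g(t,275,200,60,50,4);c=g(t,390,195,80,50,4);f=g(s,265,120,60,50,4)
e[:,:240]=b;e[:,240:560]=c;e[:,560:800]=f
cv2.imwrite("pics/z1.png",np.vstack([a,e]))
E
```

```text
(no output)
```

View pics/z1.png

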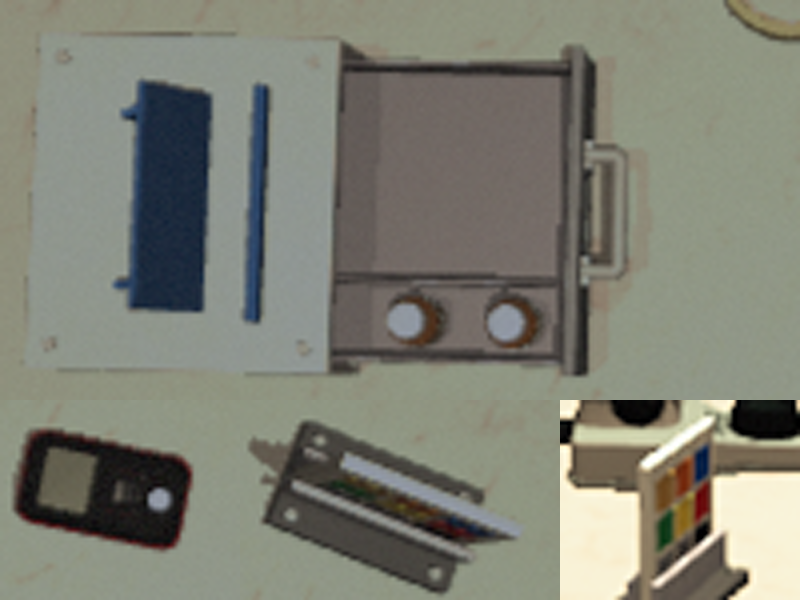

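```bash
python3 - <<'E'
from h import *
d=dict(np.load("top0.npz")); s=dict(np.load("side0.npz"))
def W(l,ox,oy,sx,sy,z): return np.array([ray(d,ox+(x-sx+.5)/4-.5,oy+(y-sy+.5)/4-.5,z) for x,y in l])
u=W([(40,33),(342,40),(332,373),(27,367)],75,160,0,0,.085)
print("unit",u.round(4).tolist(),"c",u.mean(0).round(4)); print("sizes",np.linalg.norm(u-np.roll(u,-1,0),axis=1).round(4))
ang=lambda v:np.arctan2(v[1],v[0]).round(4)
print("x-axis dir",ang(u[0]-u[1]),ang(u[3]-u[2]),"y dir+90", ang(u[3]-u[0])-np.pi/2,ang(u[2]-u[1])-np.pi/2)
h=W([(623,150),(622,272)],75,160,0,0,.067);print("handle",h.round(4).tolist(),h.mean(0).round(4))
f=W([(567,48),(572,372),(585,48),(586,372)],75,160,0,0,.079);print("front",f.round(4).tolist())
b=W([(305,422),(262,525),(445,592),(487,495)],390,195,240,400,.012);print("base",b.round(4).tolist(),b.mean(0).round(4),np.linalg.norm(b-np.roll(b,-1,0),axis=1).round(4))
print("base yaw: y dir",ang(b[0]-b[3]),ang(b[1]-b[2]))
c=W([(342,461),(520,534)],390,195,240,400,.132);print("cardtop",c.round(4).tolist(),c.mean(0).round(4),np.linalg.norm(c[0]-c[1]),ang(c[0]-c[1]))
# meter by segmentation (dark or red)
im=d["image"][195:250,270:335].astype(int)
m=((im.sum(2)<200)|(im[...,0]>im[...,1]+35)).astype(np.uint8); 
n,l,st,_=cv2.connectedComponentsWithStats(m);k=1+st[1:,4].argmax()
hull=cv2.convexHull(np.argwhere(l==k)[:,::-1].astype(np.int32))
r=cv2.minAreaRect(hull);bx=cv2.boxPoints(r)+[270,195]
p=np.array([ray(d,x,y,.016) for x,y in bx]);print("meter",p.mean(0).round(4),p.round(4).tolist(),np.linalg.norm(p-np.roll(p,-1,0),axis=1).round(4))
e=p-np.roll(p,-1,0);print([ang(v) for v in e])
E
```

```text
unit [[0.6265, 0.4171, 0.085], [0.62, 0.2369, 0.085], [0.4227, 0.2419, 0.085], [0.4283, 0.4217, 0.085]] c [0.5244 0.3294 0.085 ]
sizes [0.1803 0.1974 0.1799 0.1983]
x-axis dir 1.5347 1.5397 y dir+90 1.5474036732051033 1.5456036732051035
handle [[0.554, 0.0716, 0.067], [0.4808, 0.0726, 0.067]] [0.5174 0.0721 0.067 ]
front [[0.6144, 0.1037, 0.079], [0.4216, 0.1014, 0.079], [0.6142, 0.0929, 0.079], [0.4215, 0.0931, 0.079]]
base [[0.5465, -0.3616, 0.012], [0.4826, -0.333, 0.012], [0.4397, -0.445, 0.012], [0.4996, -0.4731, 0.012]] [ 0.4921 -0.4031  0.012 ] [0.07   0.1199 0.0662 0.121 ]
base yaw: y dir 1.1725 1.2052
cardtop [[0.5133, -0.3536, 0.132], [0.4707, -0.4527, 0.132]] [ 0.492  -0.4031  0.132 ] 0.10791567162727739 1.165
meter [ 0.4949 -0.0972  0.016 ] [[0.4781, -0.0402, 0.016], [0.5345, -0.0528, 0.016], [0.5118, -0.1544, 0.016], [0.4555, -0.1415, 0.016]] [0.0578 0.1041 0.0577 0.1037]
[np.float64(2.9222), np.float64(1.3504), np.float64(-0.225), np.float64(-1.7902)]
```

```bash
cat >> h.py <<'E'
C=np.array([.5244,.3294]);YAW=1.542
def unit(x,y,z): c,s=np.cos(YAW),np.sin(YAW); return np.array([C[0]+c*x-s*y,C[1]+s*x+c*y,z])
def down(th): return R.from_euler("z",th)*R.from_euler("x",np.pi)   # tool x at angle th, z down
def delta(st,p,r):
    """remaining rotvec in tool axes, then shift cm in the tool axes AFTER the turn"""
    q=rot(st["ee_rot"]); print("t",round(float(st["clock"]),2),"pos",st["position"].round(4),"F",st["ft_force"].round(2),"w",round(float(st["width"]),4),"ff",round(float(st["finger_force"]),1))
    print("turn",(q.inv()*r).as_rotvec().round(4),"shift_cm",(100*r.inv().apply(np.array(p)-st["position"])).round(3))
E
python3 - <<'E'
from h import *
from cell import get_state
d=dict(np.load("top0.npz"))
for x,y,z in[(450,71,.053),(450,274,.053),(450,284,.053),(450,62,.053)]:
    p=ray(d,75+(x+.5)/4-.5,160+(y+.5)/4-.5,z); q=R.from_euler("z",-YAW).apply(p-np.r_[C,0]); print(y,q.round(4))
delta(get_state(),[.495,-.097,.12],down(1.35))
E
```

```text
71 [-0.149  -0.0849  0.053 ]
274 [-0.1527  0.0386  0.053 ]
284 [-0.1529  0.0447  0.053 ]
62 [-0.1489 -0.0904  0.053 ]
t 0.7 pos [ 0.2044 -0.5106  0.2186] F [-0.   -0.3  -0.18] w 0.0931 ff 0.0
turn [-1.000e-04 -0.000e+00 -9.692e-01] shift_cm [46.715 19.296  9.861]
```

Request:
jog_arm(rows=[[[0,0,0,0,0,-0.121,0],[0,0,0,0,0,-0.121,0],[0,0,0,0,0,-0.121,0],[0,0,0,0,0,-0.121,0],[0,0,0,0,0,-0.121,0],[0,0,0,0,0,-0.121,0],[0,0,0,0,0,-0.121,0],[0,0,0,0,0,-0.121,0],[3.5,1.45,0,0,0,0,0],[3.5,1.45,0,0,0,0,0],[3.5,1.45,0,0,0,0,0],[3.5,1.45,0,0,0,0,0],[3.5,1.45,0,0,0,0,0],[3.5,1.45,0,0,0,0,0],[3.5,1.45,0,0,0,0,0],[3.5,1.45,0,0,0,0,0],[3.5,1.45,0,0,0,0,0],[3.5,1.45,0,0,0,0,0],[3.5,1.45,0,0,0,0,0],[3.5,1.45,0,0,0,0,0]]])

```text
clock: 2.37
position: [0.4675, -0.1374, 0.2189]
ee_rot: [0.0, 0.781, 0.624, 0.0]
ft_force: [0.4, -0.2, -1.4]
width: 0.0928
finger_force: 0.0
```

```bash
python3 - <<'E'
from h import *
from cell import get_state
delta(get_state(),[.495,-.097,.10],down(1.35))
E
```

```text
t 2.37 pos [ 0.4675 -0.1374  0.2189] F [ 0.36 -0.17 -1.44] w 0.0928 ff 0.0
turn [ 0.0006  0.0001 -0.0012] shift_cm [ 4.547  1.799 11.889]
```

Request:
jog_arm(rows=[[[1.55,0.6,0,0,0,0,0.2],[1.5,0.6,2,0,0,0,0.2],[1.5,0.6,3,0,0,0,0.2],[0,0,4,0,0,0,0.2],[0,0,3.5,0,0,0,0.2],[0,0,3,0,0,0,0.2],[0,0,1.5,0,0,0,0.2],[0,0,0,0,0,0,0.2],[0,0,0,0,0,0,0.2]]])

```text
clock: 3.12
position: [0.4941, -0.0987, 0.0486]
ee_rot: [-0.0, 0.781, 0.624, -0.0]
ft_force: [0.0, -0.4, 0.9]
width: 0.0742
finger_force: 0.0
```

```bash
python3 - <<'E'
from h import *
from cell import *
delta(get_state(),[.495,-.097,.006],down(1.35))
E
```

```text
t 3.12 pos [ 0.4941 -0.0987  0.0486] F [ 0.04 -0.43  0.92] w 0.0742 ff 0.0
turn [-0.001  -0.0001 -0.0012] shift_cm [0.189 0.047 4.258]
```

Width 74 mm, as intended; going down and gripping.

Request:
jog_arm(rows=[[[0.15,0.05,1.2,0,0,0,0.2],[0,0,1.2,0,0,0,0.2],[0,0,1.0,0,0,0,0.2],[0,0,0.8,0,0,0,0.2],[0,0,0,0,0,0,0.2],[0,0,0,0,0,0,0.5],[0,0,0,0,0,0,0.5],[0,0,0,0,0,0,0.5],[0,0,0,0,0,0,0.5],[0,0,0,0,0,0,0.5]]], grip_force=25)

```text
clock: 3.95
position: [0.4953, -0.0975, 0.0072]
ee_rot: [0.0, 0.781, 0.624, 0.0]
ft_force: [-1.5, 0.1, 6.4]
width: 0.0586
finger_force: 25.0
```

```bash
python3 - <<'E'
from h import *
from cell import *
s=get_state()
delta(s,unit(-.158,-.023,.12),down(YAW))
E
```

```text
t 3.95 pos [ 0.4953 -0.0975  0.0072] F [-1.54  0.15  6.39] w 0.0586 ff 25.0
turn [ 7.000e-04  1.000e-04 -1.932e-01] shift_cm [ 26.959   3.977 -11.277]
```

Request:
jog_arm(rows=[[[0,0,-1,0,0,0,0.5],[0,0,-2.5,0,0,0,0.5],[0,0,-2.8,0,0,0,0.5],[0,0,-2.8,0,0,0,0.5],[0,0,-2.2,0,0,-0.095,0.5],[0,0,0,0,0,-0.098,0.5],[2,0.3,0,0,0,0,0.5],[3,0.45,0,0,0,0,0.5],[3,0.45,0,0,0,0,0.5],[3,0.45,0,0,0,0,0.5],[3,0.45,0,0,0,0,0.5],[3,0.45,0,0,0,0,0.5],[3,0.45,0,0,0,0,0.5],[3,0.45,0,0,0,0,0.5],[2.5,0.4,0,0,0,0,0.5],[1.4,0.2,0,0,0,0,0.5],[0,0,0,0,0,0,0.5],[0,0,0,0,0,0,0.5]]])

```text
clock: 5.45
position: [0.543, 0.1701, 0.1197]
ee_rot: [-0.0, 0.717, 0.697, -0.0]
ft_force: [0.2, -0.6, -1.6]
width: 0.0586
finger_force: 25.0
```

```bash
python3 - <<'E'
from h import *
from cell import *
delta(get_state(),unit(-.158,-.023,.0195),down(YAW))
im=np.hstack([get_image("top")["image"][150:270,60:340],get_image("side")["image"][180:300,170:400]])
cv2.imwrite("pics/a.png",cv2.resize(im[:,:,::-1],None,fx=1.55,fy=1.55,interpolation=cv2.INTER_CUBIC))
E
```

```text
t 5.45 pos [0.543  0.1701 0.1197] F [ 0.21 -0.59 -1.55] w 0.0586 ff 25.0
turn [-0.0004  0.0003  0.0008] shift_cm [ 0.069 -0.019 10.019]
```

View pics/a.png

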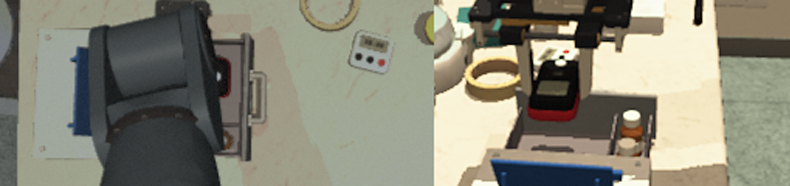

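The meter is held screen up over the large compartment, clear of the vials at about (630,125) in the view. Lowering it now.

Request:
jog_arm(rows=[[[0.05,0,2,0,0,0,0.5],[0,0,2.2,0,0,0,0.5],[0,0,2,0,0,0,0.5],[0,0,1.5,0,0,0,0.5],[0,0,1,0,0,0,0.5],[0,0,0.6,0,0,0,0.5],[0,0,0.3,0,0,0,0.5],[0,0,0.2,0,0,0,0.5],[0,0,0,0,0,0,0.5],[0,0,0,0,0,0,0.5]]])

```text
clock: 6.38
position: [0.5437, 0.1708, 0.0223]
ee_rot: [0.0, 0.717, 0.697, 0.0]
ft_force: [-0.5, 0.0, -2.3]
width: 0.0585
finger_force: 25.0
```

Request:
jog_arm(rows=[[[0,0,0.15,0,0,0,0.5],[0,0,0.1,0,0,0,0.5],[0,0,0,0,0,0,0.5],[0,0,0,0,0,0,0.2],[0,0,0,0,0,0,0.2],[0,0,0,0,0,0,0.2],[0,0,-1,0,0,0,0.2],[0,0,-2,0,0,0,0.2],[0,0,-3,0,0,0,0.2],[0,0,-4,0,0,0,0.2],[0,0,-3,0,0,0,0.2],[-3,0,0,0,0,0,0.2],[-4,0,0,0,0,0,0.5],[-4,0,0,0,0,0,1],[-3,0,0,0,0,0,1],[0,0,0,0,0,0,1],[0,0,0,0,0,0,1]]])

```text
clock: 7.8
position: [0.5394, 0.0297, 0.15]
ee_rot: [0.0, 0.718, 0.696, 0.0]
ft_force: [0.4, -0.2, -0.8]
width: 0.0457
finger_force: 0.0
```

```bash
python3 - <<'E'
from h import *
from cell import *
delta(get_state(),unit(-.12-.137-.025,0,.045),down(YAW))
im=np.hstack([get_image("top")["image"][150:270,60:340],get_image("side")["image"][180:300,170:400]])
cv2.imwrite("pics/b.png",cv2.resize(im[:,:,::-1],None,fx=1.55,fy=1.55,interpolation=cv2.INTER_CUBIC))
E
```

```text
t 7.8 pos [0.5394 0.0297 0.15  ] F [ 0.37 -0.23 -0.77] w 0.0457 ff 0.0
turn [ 0.0008 -0.0001 -0.0028] shift_cm [ 1.718 -2.358 10.496]
```

View pics/b.png

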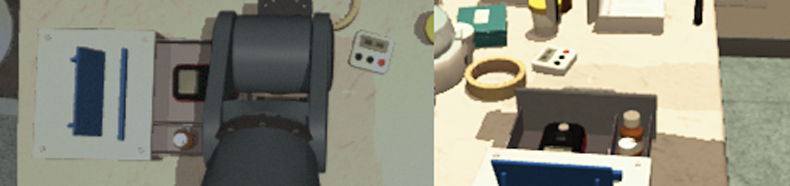

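The meter lies screen up on the compartment floor, at about (190,82) in the view. Next I'll bring the shut fingers down in front of the handle.

Request:
jog_arm(rows=[[[0,-1.2,0,0,0,0,1],[0,-1.15,2,0,0,0,1],[0,0,3,0,0,0,1],[0,0,3,0,0,0,1],[0,0,2,0,0,0,1],[0,0,0.5,0,0,0,1],[0.5,0,0,0,0,0,1],[1,0,0,0,0,0,1],[0.2,0,0,0,0,0,1],[0,0,0,0,0,0,1]]])

```text
clock: 8.73
position: [0.5171, 0.0497, 0.0454]
ee_rot: [0.001, 0.717, 0.697, 0.001]
ft_force: [0.2, -0.1, -0.5]
width: 0.0007
finger_force: 0.0
```

```bash
python3 - <<'E'
from h import *
from cell import *
delta(get_state(),unit(-.12-.0125,0,.045),down(YAW))
E
```

```text
t 8.73 pos [0.5171 0.0497 0.0454] F [ 0.22 -0.14 -0.5 ] w 0.0007 ff 0.0
turn [ 0.0022 -0.0001  0.0013] shift_cm [14.731 -0.072  0.045]
```

Request:
jog_arm(rows=[[[0.3,0,0,0,0,0,1],[0.3,0,0,0,0,0,1],[0.3,0,0,0,0,0,1],[0.4,0,0,0,0,0,1],[0.5,0,0,0,0,0,1],[0.6,0,0,0,0,0,1],[0.7,0,0,0,0,0,1],[0.8,0,0,0,0,0,1],[0.8,0,0,0,0,0,1],[0.8,0,0,0,0,0,1],[0.8,0,0,0,0,0,1],[0.8,0,0,0,0,0,1],[0.8,0,0,0,0,0,1],[0.8,0,0,0,0,0,1],[0.7,0,0,0,0,0,1],[0.6,0,0,0,0,0,1],[0.5,0,0,0,0,0,1],[0.4,0,0,0,0,0,1],[0.3,0,0,0,0,0,1],[0.2,0,0,0,0,0,1]]])

```text
clock: 10.4
position: [0.5195, 0.1628, 0.0441]
ee_rot: [-0.0, 0.717, 0.697, -0.0]
ft_force: [-0.9, -0.4, -0.1]
width: 0.0006
finger_force: 0.5
```

```bash
python3 - <<'E'
from h import *
from cell import *
delta(get_state(),unit(-.12-.0125,0,.045),down(YAW))
E
```

```text
t 10.4 pos [0.5195 0.1628 0.0441] F [-0.91 -0.4  -0.05] w 0.0006 ff 0.5
turn [-0.0001  0.     -0.0002] shift_cm [ 3.421  0.006 -0.089]
```

Request:
jog_arm(rows=[[[0.3,0,0,0,0,0,1],[0.4,0,0,0,0,0,1],[0.4,0,0,0,0,0,1],[0.3,0,0,0,0,0,1],[0.2,0,0,0,0,0,1],[0.15,0,0,0,0,0,1],[0.15,0,0,0,0,0,1],[0.15,0,0,0,0,0,1],[0.15,0,0,0,0,0,1],[0.15,0,0,0,0,0,1],[0.15,0,0,0,0,0,1],[0.15,0,0,0,0,0,1],[0.15,0,0,0,0,0,1],[0.1,0,0,0,0,0,1],[0,0,0,0,0,0,1]]])

```text
clock: 11.65
position: [0.5204, 0.191, 0.0441]
ee_rot: [0.0, 0.717, 0.697, -0.0]
ft_force: [0.2, -3.9, 0.6]
width: 0.0004
finger_force: 2.4
```

```bash
python3 - <<'E'
from h import *
from cell import *
delta(get_state(),unit(-.12-.0125,0,.045),down(YAW))
E
```

```text
t 11.65 pos [0.5204 0.191  0.0441] F [ 0.2  -3.94  0.58] w 0.0004 ff 2.4
turn [-0.0002  0.0007 -0.0002] shift_cm [ 0.592  0.    -0.087]
```

In the detent's rise (3.9 N). Carrying on slowly.

Request:
jog_arm(rows=[[[0.1,0,0,0,0,0,1],[0.1,0,0,0,0,0,1],[0.1,0,0,0,0,0,1],[0.1,0,0,0,0,0,1],[0.1,0,0,0,0,0,1],[0.1,0,0,0,0,0,1],[0,0,0,0,0,0,1],[0,0,0,0,0,0,1]]])

```text
clock: 12.32
position: [0.5206, 0.1977, 0.0442]
ee_rot: [-0.0, 0.717, 0.697, 0.0]
ft_force: [0.4, 0.1, 0.8]
width: 0.0005
finger_force: 0.0
```

Request:
jog_arm(rows=[[[0.1,0,0,0,0,0,1],[0.1,0,0,0,0,0,1],[0.1,0,0,0,0,0,1],[0,0,0,0,0,0,1]]])

```text
clock: 12.65
position: [0.5206, 0.1982, 0.0442]
ee_rot: [0.001, 0.717, 0.697, -0.002]
ft_force: [1.3, -19.1, 4.2]
width: 0.0006
finger_force: 9.6
```

Request:
jog_arm(rows=[[[-0.5,0,0,0,0,0,1],[-1,0,0,0,0,0,1],[-1.5,0,0,0,0,0,1],[0,0,-3,0,0,0,1],[0,0,-4,0,0,0,0.7],[0,0,-4,0,0,0,0.7],[0,0,-4,0,0,0,0.7],[0,0,0,0,0,0.121,0.7],[0,0,0,0,0,0.121,0.7],[0,0,0,0,0,0.12,0.7],[-3.5,1.25,0,0,0,0,0.7],[-3.8,1.35,0,0,0,0,0.7],[-3.8,1.35,0,0,0,0,0.7],[-3.8,1.35,0,0,0,0,0.7],[-3.8,1.35,0,0,0,0,0.7],[-3.8,1.35,0,0,0,0,0.7],[-3.8,1.35,0,0,0,0,0.7],[-3.8,1.35,0,0,0,0,0.7],[-3.8,1.35,0,0,0,0,0.7],[-3.8,1.35,0,0,0,0,0.7]]])

```text
clock: 14.32
position: [0.4993, -0.2313, 0.1942]
ee_rot: [0.0, 0.831, 0.556, 0.0]
ft_force: [1.1, 0.2, 1.5]
width: 0.0276
finger_force: 0.0
```

```bash
python3 - <<'E'
from h import *
from cell import *
delta(get_state(),[.492,-.4035,.16],down(1.18))
d=get_image("top"); im=d["image"]
# bounding of unit front/handle: is the drawer closed?
s=get_image("side")
a=cv2.resize(im[150:270,60:260],(800,480),interpolation=cv2.INTER_CUBIC)
cv2.imwrite("pics/c.png",a[:,:,::-1])
h=proj(d,[unit(-.125,0,.067),unit(-.098,-.098,.079),unit(-.098,.098,.079)]); print(((h-[60,150])*4).round())
E
```

```text
t 14.32 pos [ 0.4993 -0.2313  0.1942] F [1.08 0.22 1.46] w 0.0276 ff 0.0
turn [ 0.0003 -0.0004 -0.0004] shift_cm [-16.198   5.889   3.42 ]
[[460. 246.]
 [417.  81.]
 [406. 410.]]
```

View pics/c.png

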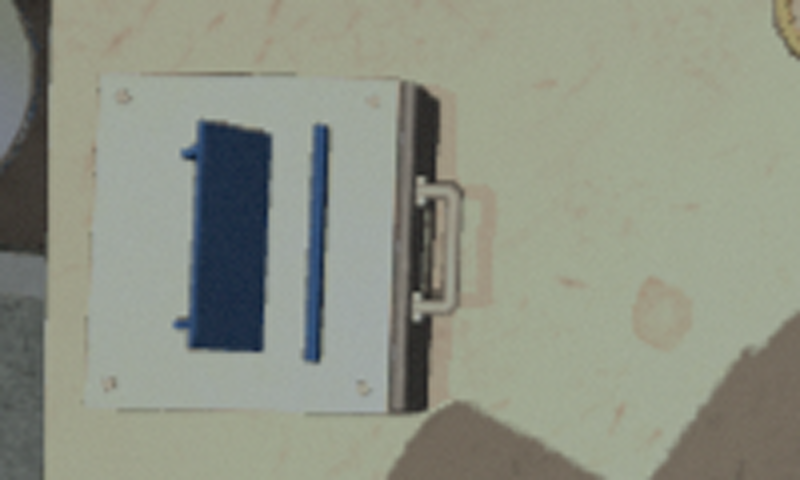

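The drawer is shut: its front is flush at the unit's edge and the handle is where predicted. On to the card.

Request:
jog_arm(rows=[[[-3.7,1.35,0,0,0,0,0.65],[-3.7,1.35,0,0,0,0,0.65],[-3.5,1.3,0,0,0,0,0.65],[-3,1.1,0,0,0,0,0.65],[-1.6,0.6,0.8,0,0,0,0.65],[-0.3,0,1,0,0,0,0.65],[0,0,1,0,0,0,0.65],[0,0,0,0,0,0,0.65],[0,0,0,0,0,0,0.65]]])

```text
clock: 15.17
position: [0.4925, -0.3953, 0.1655]
ee_rot: [-0.001, 0.831, 0.557, -0.0]
ft_force: [-1.0, -0.7, 0.1]
width: 0.0324
finger_force: 0.0
```

```bash
python3 - <<'E'
from h import *
from cell import *
delta(get_state(),[.492,-.4035,.088],down(1.18))
d0=dict(np.load("top0.npz"));im=get_image("top")["image"];s=get_image("side")["image"]
a=cv2.resize(im[180:260,380:480],(500,400),interpolation=cv2.INTER_CUBIC);b=cv2.resize(s[100:180,250:310],(300,400),interpolation=cv2.INTER_CUBIC)
cv2.imwrite("pics/e.png",np.hstack([a,b])[:,:,::-1])
I=lambda l,z:[(R.from_euler("z",-YAW).apply(ray(d0,60+(x+.5)/4-.5,150+(y+.5)/4-.5,z)-np.r_[C,0])*1000).round(1).tolist() for x,y in l]
print("lip",I([(320,125),(312,360)],.097)); print("backstop top",I([(201,121),(192,348)],.147),"foot",I([(271,133),(263,351)],.085))
E
```

```text
t 15.17 pos [ 0.4925 -0.3953  0.1655] F [-0.98 -0.69  0.11] w 0.0324 ff 0.0
turn [-0.0016 -0.0009  0.0009] shift_cm [-0.775  0.265  7.75 ]
lip [[-45.0, -69.0, 97.0], [-45.3, 69.1, 97.0]]
backstop top [[9.4, -64.0, 147.0], [9.3, 64.2, 147.0]] foot [[-12.9, -65.2, 85.0], [-13.1, 64.1, 85.0]]
```

View pics/e.png

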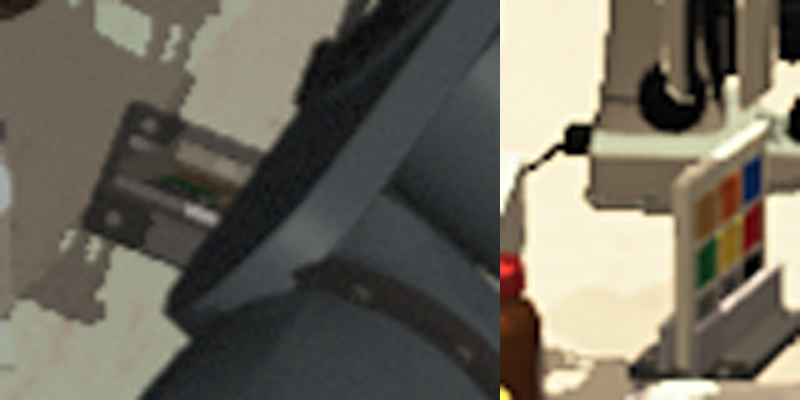

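The fingers sit over the card's line; the card stands upright with its patches facing the left/robot side. Going down to grip it.

Request:
jog_arm(rows=[[[-0.7,0.25,0,0,0,0,0.65],[0,0,0.5,0,0,0,0.65],[0,0,1,0,0,0,0.65],[0,0,1.5,0,0,0,0.65],[0,0,1.5,0,0,0,0.65],[0,0,1.5,0,0,0,0.65],[0,0,1.2,0,0,0,0.65],[0,0,0.6,0,0,0,0.65],[0,0,0,0,0,0,0.65],[0,0,0,0,0,0,0.95],[0,0,0,0,0,0,0.95],[0,0,0,0,0,0,0.95],[0,0,0,0,0,0,0.95],[0,0,0,0,0,0,0.95]]], grip_force=30)

```text
clock: 16.43
position: [0.4924, -0.4046, 0.0888]
ee_rot: [0.001, 0.831, 0.556, 0.0]
ft_force: [-0.6, -0.5, 3.7]
width: 0.0103
finger_force: 30.0
```

```bash
python3 - <<'E'
from h import *
from cell import *
delta(get_state(),[.492,-.4035,.088],down(1.18))
E
```

```text
t 16.43 pos [ 0.4924 -0.4046  0.0888] F [-0.57 -0.46  3.66] w 0.0103 ff 30.0
turn [ 0.001   0.0004 -0.0002] shift_cm [ 0.088 -0.079  0.079]
```

Request:
jog_arm(rows=[[[0,0,-1,0,0,0,0.95],[0,0,-2.5,0,0,0,0.95],[0,0,-4,0,0,0,0.95],[0,0,-4,0,0,0,0.95],[0,0,-4,0,0,0,0.95],[0,0,-1.5,0,0,0,0.95],[2,-0.7,0,0,0,0,0.95],[3,-1.1,0,0,0,0,0.95],[3.65,-1.3,0,0,0,0,0.95],[3.65,-1.3,0,0,0,0,0.95],[3.65,-1.3,0,0,0,0,0.95],[3.65,-1.3,0,0,0,0,0.95],[3.65,-1.3,0,0,0,0,0.95],[3.65,-1.3,0,0,0,0,0.95],[3.65,-1.3,0,0,0,0,0.95],[3.65,-1.3,0,0,0,0,0.95],[3.65,-1.3,0,0,0,0,0.95],[3.65,-1.3,0,0,0,0,0.95],[2.5,-0.9,0,0,0,0,0.95],[1,-0.4,0,0,0,0,0.95]]])

```text
clock: 18.1
position: [0.5144, 0.0761, 0.2587]
ee_rot: [-0.0, 0.83, 0.557, 0.0]
ft_force: [0.2, -0.7, -3.0]
width: 0.0094
finger_force: 30.0
```

Request:
jog_arm(rows=[[[0,0,0,0,0,-0.1206,0.95],[0,0,0,0,0,-0.1206,0.95],[0,0,0,0,0,-0.1206,0.95],[0,0,0,0,0,-0.1206,0.95],[0,0,0,0,0,-0.1206,0.95],[0,0,0,0,0,-0.1206,0.95],[0,0,0,0,0,-0.1206,0.95],[0,0,0,0,0,-0.1206,0.95],[0,0,0,0,0,-0.1206,0.95],[0,0,0,0,0,-0.1206,0.95],[0,0,0,0,0,-0.1206,0.95],[0,0,0,0,0,-0.1206,0.95],[0,0,0,0,0,-0.1206,0.95],[0,0,0,0,0,-0.1206,0.95],[0,0,0,0,0,-0.1206,0.95],[0,0,0,0,0,-0.1206,0.95],[0,0,0,0,0,0,0.95]]])

```text
clock: 19.52
position: [0.5147, 0.0724, 0.2585]
ee_rot: [0.0, 0.014, 1.0, -0.0]
ft_force: [0.7, 0.5, -1.8]
width: 0.0099
finger_force: 30.0
```

```bash
cat >> h.py <<'E'
def card_tool(t):
    """tool attitude that holds the card square to the unit, leaning back by t"""
    c=(R.from_euler("z",YAW)*R.from_euler("y",t)).as_matrix()
    return R.from_matrix(np.c_[c[:,1],c[:,0],-c[:,2]])
E
python3 - <<'E'
from h import *
from cell import *
s=get_state()
delta(s,unit(.002,0,.25),card_tool(0))
delta(s,unit(.002,0,.19),card_tool(np.radians(20)))
E
```

```text
t 19.52 pos [0.5147 0.0724 0.2585] F [ 0.69  0.53 -1.81] w 0.0099 ff 30.0
turn [-0.0002  0.0001  0.0017] shift_cm [-0.231 25.916  0.85 ]
t 19.52 pos [0.5147 0.0724 0.2585] F [ 0.69  0.53 -1.81] w 0.0099 ff 30.0
turn [0.3489 0.0004 0.0017] shift_cm [-0.231 26.696 -2.427]
```

Request:
jog_arm(rows=[[[-0.1,1.5,0,0,0,0,0.95],[-0.1,2.5,0,0,0,0,0.95],[-0.1,3,0,0,0,0,0.95],[0,3,0,0,0,0,0.95],[0,3,0,0,0,0,0.95],[0,3,0,0,0,0,0.95],[0,3,0,0,0,0,0.95],[0,3,0,0,0,0,0.95],[0,2.2,0,0,0,0,0.95],[0,1.5,0,0,0,0,0.95],[0,0.2,0,0.1,0,0,0.95],[0,0,0,0.1,0,0,0.95],[0,0,0,0.1,0,0,0.95],[0,0,0,0.049,0,0,0.95],[0,0,0,0,0,0,0.95],[0,0,0,0,0,0,0.95]]])

```text
clock: 20.85
position: [0.5262, 0.3318, 0.2577]
ee_rot: [-0.003, 0.017, 0.985, -0.173]
ft_force: [-0.2, -0.7, -2.2]
width: 0.0099
finger_force: 30.0
```

```bash
python3 - <<'E'
from h import *
from cell import *
s=get_state()
delta(s,unit(.002,-.0009,.165),card_tool(np.radians(20)))
print("unit frame err mm",(R.from_euler("z",-YAW).apply(unit(.002,-.0009,.165)-s["position"])*1000).round(1))
d=get_image("side");np.savez("side1.npz",**d)
# expected card corners in the picture
q=rot(s["ee_rot"]);P=[s["position"]+q.apply([x,y,z]) for x,z in((-.055,.0768),(.055,.0768),(.055,-.0432),(-.055,-.0432)) for y in(.005,)]
p=proj(d,P);im=d["image"][:,:,::-1].copy();im=cv2.resize(im[120:320,140:400],None,fx=3,fy=3,interpolation=cv2.INTER_CUBIC)
cv2.polylines(im,[((p-[140,120])*3).round().astype(int)],True,(0,0,255),1);cv2.imwrite("pics/f.png",im)
E
```

```text
t 20.85 pos [0.5262 0.3318 0.2577] F [-0.21 -0.74 -2.22] w 0.0099 ff 30.0
turn [ 0.0014 -0.0018 -0.0046] shift_cm [0.083 3.13  8.729]
unit frame err mm [ -0.4   0.8 -92.7]
```

View pics/f.png

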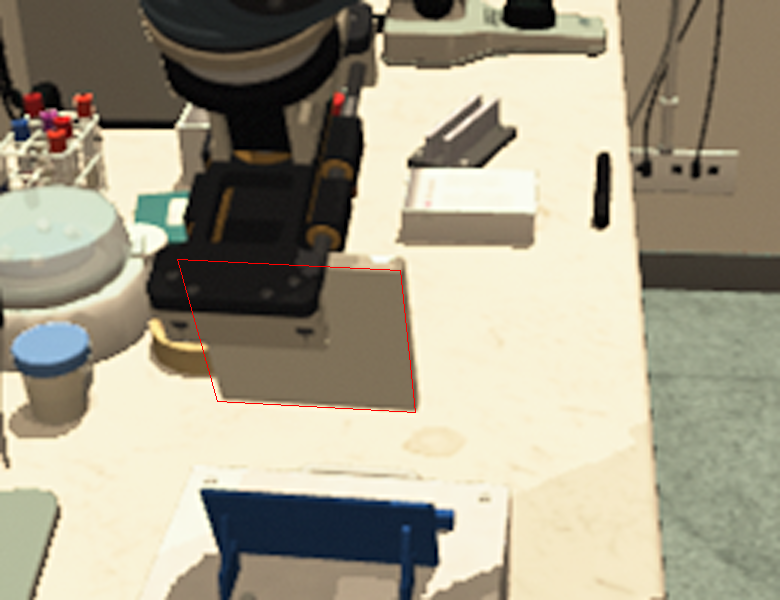

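The picture shows the card gripped square: its back faces the camera and the lower corners at (217,401) and (414,410) match the model. I'll lower it onto the rest.

Request:
jog_arm(rows=[[[0.08,0.34,0.94,0,0,-0.0046,0.95],[0,0.51,1.41,0,0,0,0.95],[0,0.51,1.41,0,0,0,0.95],[0,0.51,1.41,0,0,0,0.95],[0,0.51,1.41,0,0,0,0.95],[0,0.34,0.94,0,0,0,0.95],[0,0.24,0.66,0,0,0,0.95],[0,0.1,0.28,0,0,0,0.95],[0,0,0,0,0,0,0.95],[0,0,0,0,0,0,0.95]]])

```text
clock: 21.73
position: [0.5255, 0.3317, 0.1688]
ee_rot: [-0.003, 0.014, 0.985, -0.173]
ft_force: [0.3, -0.6, -2.2]
width: 0.0097
finger_force: 30.0
```

```bash
python3 - <<'E'
from h import *
from cell import *
s=get_state()
delta(s,unit(.002,-.0009,.159),card_tool(np.radians(20)))
print("unit frame err mm",(R.from_euler("z",-YAW).apply(unit(.002,-.0009,.159)-s["position"])*1000).round(1))
E
```

```text
t 21.73 pos [0.5255 0.3317 0.1688] F [ 0.34 -0.57 -2.2 ] w 0.0097 ff 30.0
turn [ 0.0007 -0.0005  0.0009] shift_cm [0.011 0.305 0.931]
unit frame err mm [-0.3  0.1 -9.8]
```

Request:
jog_arm(rows=[[[0,0.1,0.28,0,0,0,0.95],[0,0.1,0.28,0,0,0,0.95],[0,0.05,0.14,0,0,0,0.95],[0,0.035,0.094,0,0,0,0.95],[0,0,0,0,0,0,0.95],[0,0,0,0,0,0,0.95]]])

```text
clock: 22.23
position: [0.5252, 0.3316, 0.1597]
ee_rot: [-0.003, 0.014, 0.985, -0.174]
ft_force: [0.1, -0.1, -2.6]
width: 0.0099
finger_force: 30.0
```

Request:
jog_arm(rows=[[[0,0.03,0.09,0,0,0,0.95],[0,0.03,0.09,0,0,0,0.95],[0,0,0,0,0,0,0.95]]])

```text
clock: 22.48
position: [0.5253, 0.3317, 0.1587]
ee_rot: [-0.003, 0.014, 0.985, -0.174]
ft_force: [-1.2, 0.1, 3.5]
width: 0.0097
finger_force: 30.0
```

Foot is on the floor. Sliding it back towards the backstop.

Request:
jog_arm(rows=[[[0,0,-0.05,0,0,0,0.95],[0,0.094,-0.034,0,0,0,0.95],[0,0.094,-0.034,0,0,0,0.95],[0,0.094,-0.034,0,0,0,0.95],[0,0,0,0,0,0,0.95],[0,0,0,0,0,0,0.95]]])

```text
clock: 22.98
position: [0.5255, 0.3346, 0.1586]
ee_rot: [-0.003, 0.014, 0.985, -0.174]
ft_force: [0.5, -2.6, 4.8]
width: 0.0097
finger_force: 30.0
```

Request:
jog_arm(rows=[[[0,0.094,-0.034,0,0,0,0.95],[0,0.094,-0.034,0,0,0,0.95],[0,0.05,-0.02,0,0,0,0.95],[0,0,0,0,0,0,0.95]]])

```text
clock: 23.32
position: [0.5255, 0.3371, 0.1586]
ee_rot: [-0.003, 0.014, 0.985, -0.174]
ft_force: [-0.0, -2.5, 5.7]
width: 0.0097
finger_force: 30.0
```

Request:
jog_arm(rows=[[[0,0.094,-0.034,0,0,0,0.95],[0,0.094,-0.034,0,0,0,0.95],[0,0,0,0,0,0,0.95]]])

```text
clock: 23.57
position: [0.5255, 0.3376, 0.1586]
ee_rot: [-0.003, 0.014, 0.984, -0.175]
ft_force: [-0.6, -11.2, 8.0]
width: 0.0097
finger_force: 30.0
```

Backstop contact felt. Easing off, then releasing and withdrawing along the card.

Request:
jog_arm(rows=[[[0,-0.1,0,0,0,0,0.95],[0,0,0,0,0,0,0.95],[0,0,0,0,0,0,0.85],[0,0,0,0,0,0,0.8],[0,0,0,0,0,0,0.75],[0,0,0,0,0,0,0.75],[0,0,0,0,0,0,0.75],[0,0,-0.5,0,0,0,0.75],[0,0,-1,0,0,0,0.75],[0,0,-1.5,0,0,0,0.75],[0,0,-2,0,0,0,0.75],[0,0,-2,0,0,0,0.75],[0,0,-2,0,0,0,0.75],[0,0,-2,0,0,0,0.75],[0,0,0,0,0,0,0.75]]])

```text
clock: 24.82
position: [0.5274, 0.3779, 0.2667]
ee_rot: [-0.001, 0.014, 0.985, -0.171]
ft_force: [0.7, 0.1, 0.0]
width: 0.0234
finger_force: 0.0
```

Request:
jog_arm(rows=[[[0,-3,-1,0,0,0,0.75],[0,-4,0,0,0,0,0.75],[0,-4,0,0,0,0,0.75],[0,-4,0,0,0,0,0.75],[0,-4,0,0,0,0,0.75],[0,-4,0,0,0,0,0.75],[0,-4,-1,0,0,0,0.75],[0,-4,-1,0,0,0,0.75],[0,-4,-1,0,0,0,0.75],[0,-4,-1,0,0,0,0.75],[0,-3,0,0,0,0,0.75],[0,0,0,0,0,0,0.75],[0,0,0,0,0,0,0.75]]])

```text
clock: 25.9
position: [0.5161, -0.0024, 0.453]
ee_rot: [-0.003, 0.015, 0.985, -0.173]
ft_force: [0.1, 0.0, 0.1]
width: 0.0233
finger_force: 0.0
```

```bash
python3 - <<'E'
from h import *
from cell import *
s=get_state();print(s["clock"],s["position"].round(3))
t=get_image("top");d=get_image("side")
c=R.from_euler("z",YAW)*R.from_euler("y",np.radians(20))
def box(D,x0,y0,w,h,k):
    im=cv2.resize(D["image"][y0:y0+h,x0:x0+w,::-1],None,fx=k,fy=k,interpolation=cv2.INTER_CUBIC)
    for X in(-.005,.005):
        P=[unit(-.0195,0,.0867)+c.apply([X,y,z]) for y,z in((-.055,0),(.055,0),(.055,.12),(-.055,.12))]
        cv2.polylines(im,[((proj(D,P)-[x0,y0]+.5)*k).round().astype(int)],True,(0,0,255),1)
    return im
a=box(t,70,155,100,112,4);b=box(d,170,210,150,170,3);h=max(a.shape[0],b.shape[0])
p=lambda m:cv2.copyMakeBorder(m,0,h-m.shape[0],0,0,cv2.BORDER_CONSTANT)
cv2.imwrite("pics/g.png",np.hstack([p(a),p(b)]))
raw=np.hstack([p(cv2.resize(t["image"][155:267,70:170,::-1],None,fx=3.5,fy=3.5)),p(cv2.resize(d["image"][210:380,170:320,::-1],None,fx=2.9,fy=2.9))]);cv2.imwrite("pics/graw.png",raw)
E
```

```text
25.9 [ 0.516 -0.002  0.453]
```

View pics/g.png

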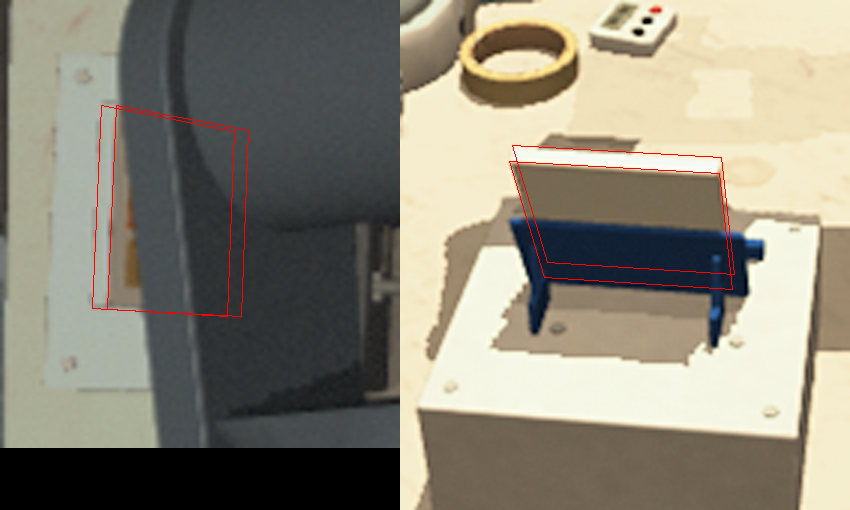

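The card leans flush and centred; in the side view its outline matches the model at (513,146)–(735,290). I'll clear the arm and take one last look.

Request:
jog_arm(rows=[[[0,-3,0,0,0,0,0.75],[0,-4,0,0,0,0,0.75],[0,-4,0,0,0,0,0.75],[0,-4,0,0,0,0,0.75],[0,-4,0,0,0,0,0.75],[0,-4,1,0,0,0,0.75],[0,-4,1,0,0,0,0.75],[0,0,0,0,0,0,0.75],[0,0,0,0,0,0,0.75]]])

```text
clock: 26.75
position: [0.5095, -0.2626, 0.5248]
ee_rot: [-0.004, 0.014, 0.985, -0.173]
ft_force: [0.2, 0.6, -1.0]
width: 0.0232
finger_force: 0.0
```

```bash
python3 - <<'E'
from h import *
from cell import *
t=get_image("top");x0,y0,k=70,150,4
c=R.from_euler("z",YAW)*R.from_euler("y",np.radians(20))
im=cv2.resize(t["image"][y0:y0+130,x0:x0+200,::-1],None,fx=k,fy=k,interpolation=cv2.INTER_CUBIC)
P=[unit(-.0195,0,.0867)+c.apply([-.005,y,z]) for y,z in((-.055,0),(.055,0),(.055,.12),(-.055,.12))]
for q in((proj(t,P)-[x0,y0]+.5)*k).round().astype(int): cv2.circle(im,tuple(map(int,q)),2,(0,0,255),-1)
cv2.imwrite("pics/i.png",im)
E
```

```text
(no output)
```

View pics/i.png

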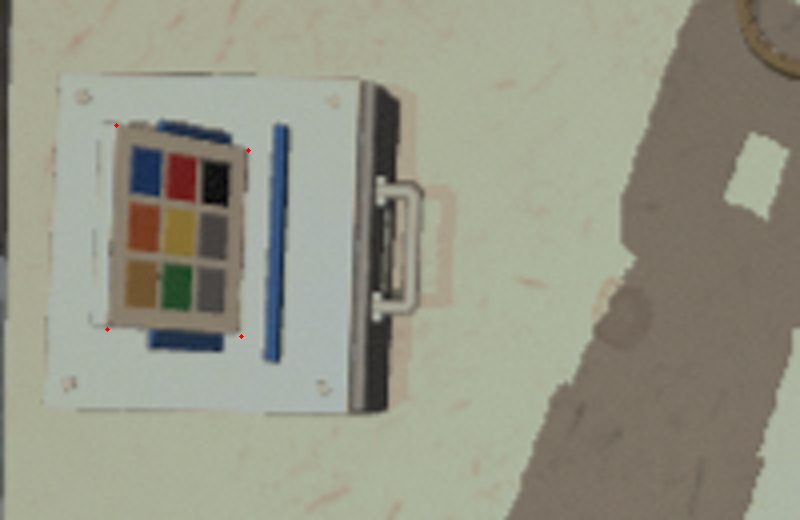

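The card is centred and square, with its patches towards the drawer front and equal blue margins at (195,130) and (187,341). The drawer is shut.

```bash
python3 -c "
from cell import *
print(finish_job())"
```

```text
the job is handed in; nothing more can be done
None
```

The job is handed in at about 27 s of the 67 s: the meter lies screen up in the large compartment, the drawer is shut to its stop past the detent, and the card leans centred and square on the rest with its patches facing out over the drawer front.

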